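# Fish the scarf ring out from between the boxes and close the gap with the mirror

## Robot

A 6-joint arm with a two-finger parallel gripper is mounted at the origin on the work surface. World frame = base frame: x ahead of the robot, y to its left, z up, the work surface at z = 0. Lengths are in m, angles in degrees, forces in N, time in s.
With the tool pointing down it reaches from about 0.425 to 0.925 m from the base axis. Payload 12.5 kg.
Tool frame: the origin (TCP) lies at the very end of the fingers, on their centre line; the grasp point (between the pads) lies 19 mm behind it; z points along the fingers, y is the line along which they close (so a half turn about z gives the same grasp; the last joint's range is limited). The gripper opens to 85 mm and grips with 20 to 120 N. Pads are 22 mm wide; open, the fingers measure 114 mm over their backs; the gripper's body (76 mm by 85 mm) begins 54 mm behind the grasp point. The pads swing forward as they close: fully open they stand 13 mm farther back than shut.
Start: joints at [-73.316, 28.126, 89.318, -0, 62.55, -6.05], TCP at [0.242, -0.576, 0.231] pointing down, gripper open.
Joint ranges: [-177.58, 177.58], [-47.91, 125.51], [2.72, 160], [-65.01, 245.01], [3.68, 167.84], [-153.87, 153.87]. Speed limits (degrees/s): [127.2, 127.2, 159.86, 180, 180, 180].

## Interface

Orientations are given as [roll, pitch, yaw] about the fixed x, y, z axes, in that order (R = Rz(yaw) Ry(pitch) Rx(roll)).
In Python, from workcell import manip gives the robot as it stands.
- The arm moves only by the shell command python3 -m crank 'ROWS' [FORCE]. ROWS is a JSON object of lists of equal length, an entry for each row: "jaw": the gripper's target within -1 to 1 (fully open at 1, half-way at 0, shut at -1); "travel": the shift along the world's x, y, z in cm, a list of three; "turn": the turn, a rotation vector about the world's x, y, z in degrees, a list of three. In form: {"jaw": [jaw, ...], "travel": [[x, y, z], ...], "turn": [[rx, ry, rz], ...]}. A call has 1 to 10 rows; each row shifts and turns the commanded pose from where the row before left it; what a row does not reach is not made up. A row lasts 1/10 s, in which the tool goes at most 50 mm and 8.59 degrees, less where a joint would pass 70% of its speed; a pose out of reach is approached as far as the arm can. A call with a gripper value outside its range is refused whole. The fingers move at their own pace and stop on an object; FORCE is the grip in N (left out, the last holds). Time passes only in rows, so rows that do not move let the fingers close. It gives the time, the measured TCP pose, the force, the opening and the grip force at its end, in the units of the state.
- manip.sense(): the state, without advancing time (a new reading comes with each control period).
- manip.get_image(name): name is "side" or "top" or "wrist"; returns a dict with "img" (384x512x3 uint8, red, green, blue), "z_map" (384x512 float32, m along the optical axis (not along the pixel's ray), 0 where there is no reading), "fx", "fy", "cx", "cy" (pixels), "rvec" (rotation vector, rad) and "tvec" (3), from world to camera coordinates, as OpenCV has them; the wrist camera has in their place "tool_from_camera" (4x4, takes a point from camera to tool coordinates, whose origin is the TCP and whose axes are the flange's). Camera axes: x right, y down, z forward; pixel columns grow to the right and rows downward; lengths in m; the calibration is good to about 2 mm. A picture is of the moment at which its call begins: read the wrist's pose just before it.
- manip.finish_job(): hands the job in; it is judged then, once.
Trained networks look in a picture, given as the dict that the camera call returned (one of the last four; its "shot" number tells which), for a name from the list of things; names that differ only in an ending like _2 or _b are one class to them, and where a whole thing is asked for, a point or a joint stands for the part that bears it (a point fixed in the world has none). Each returns a list of dicts, best first, with "p" (0 to 1); they miss things now and then, are a little off and sometimes report something else, mostly with a low value. They report only what shows in the picture. A call takes as long as a camera call.
- manip.trace(target, picture): "mask" (384x512 bool, what is visible of it) and "uv" ([column, row] in pixels, amid what is visible of it).
The state is a dict: "clock": time; "qpos": joint angles; "joint_velocities": joint speeds; "joint_efforts": joint torques, N m; "eef_pos": TCP position; "tool_rot": TCP orientation; "wrist_force": force on the tool from outside, world axes, zero at the start; "moment": the same for the moment, N m; "grip_width": opening from 0.0 (shut) to 1.0 (fully open); "gripper_force": force on a finger pad.
Only numpy, scipy, OpenCV 4.12 (cv2) and the standard library are available. Lean on these libraries where they do the work, as an engineer would, in place of code of your own. Each camera call takes 0.05 s, during which the arm holds its last target. There are 200 camera calls.

## Task

A steel scarf ring has dropped into the narrow gap between the jewellery chest and the storage box: reach in with the bent hook (not with the fingers) and draw the ring out onto the cork mat, then lay the hook back down on the counter, out of the gap and clear of the mirror. Then, so that nothing slips in again, take the mirror from its rack, stand it on its lower edge in front of the gap, squarely and centred on it, and let it lean back against the chest and the box, without letting it topple. Leave everything else on the counter where it is, and the ring on the mat.

Things in the scene. Friction and masses are not known exactly. Their poses are not given: they have to be found in the camera images.
- chest: Fixed grey chest, 3 drawer fronts, 160 deep x 170 wide x 120 mm high, left of the gap. Origin: bottom corner of its front beside the gap. x points into the gap (front is x = 0), y left along the front. Chest fills y 0 to 170; the gap runs 60 to 68 mm to the right (-y), floor is the counter, open above and in front; a strip 30 mm high closes its back (x = 150 to 160).
- storebox: Fixed plain grey storage box with a small label frame, 160 deep x 170 wide x 120 mm high, right of the gap, front flush and parallel with the chest's. Origin: the bottom corner of its front that borders the gap; axes as the chest's; it fills y from 0 to -170 mm.
- mat: Thin cork mat flat on the counter in front of the gap (1 mm, no step to feel), 130 (x) x 260 mm (y), axes as the chest's. Origin: its centre, 110 mm in front of the chest's front plane.
- ring_center (a point): Centre, half-way up, of the steel scarf ring: a plain flat ring lying flat, outer diameter 46, hole 30, height 10 mm, 30 g. It starts 50 to 85 mm deep in the gap.
- hook_handle (a point): Centre, half-way up, of the hook's wooden handle: a block 100 long (x) x 22 wide (y) x 34 mm high, flat on the counter. A 6 mm steel rod leaves its +x end 28 mm above the handle's underside, runs along x to 160 mm from the handle's centre and there bends straight down to the level of the underside (the foot). 90 g in all; it balances near the handle's front.
- hook_foot (a point): Lower end of the hook's bent-down foot, 160 mm ahead of the handle's centre along the hook's x, 1 mm above the level of the handle's underside; axes as the handle's.
- mirror_center (a point): Centre of the mirror: a flat wood-framed slab 12 thick (x) x 150 wide (y) x 200 mm high (z), about 350 g, mirror glass on its -x face. Starts standing upright in the rack, so that it can be pinched by the top edge. Leant against the front of the chest and box it touches their upper front edges, 120 mm up.
- rack: Fixed dark wooden rack, 90 (x) x 130 (y) mm; origin under its centre. The mirror stands with its lower edge 8 mm above the counter in a slot 15 mm wide along y, between rails that reach 40 mm above the counter; lift it straight up to clear them.
- perfume: Bystander: amber glass bottle, 48 x 85 mm high, left. Origin under its centre.
- cream_jar: Bystander: white jar, 68 x 60 mm high, right. Origin under its centre.
- polish_tin: Bystander: flat dark tin, 72 x 26 mm high, near the robot. Origin under its centre.
- brush: Bystander: hand brush lying near the robot. Origin under its centre.
- watch_box: Bystander: dark wooden box 85 x 75 x 40 mm on top of the chest. Origin under its centre.
- mug: Bystander: white mug, 76 x 85 mm high, left. Origin under its centre.
- soap_box: Bystander: cardboard box 90 x 60 x 35 mm, right. Origin under its centre.

How it is judged (in metres and radians):
On the way, in this order (a step that is already met when the one before it is completed fails the run):
1. the hook's foot is down in the gap (x of hook_foot in the frame of chest above 0.02 m and y of hook_foot in the frame of chest between -0.07 and 0 m and height (world z) of hook_foot below 0.02 m), for 0.1 s.
2. the ring lies on the cork mat (x of ring_center in the frame of mat between -0.065 and 0.065 m and y of ring_center in the frame of mat between -0.13 and 0.13 m and height (world z) of ring_center below 0.02 m), for 0.2 s.
At the end, for the whole second after the job is handed in: Ring at rest, centre on the mat. Hook on the counter, foot outside the gap, not touching the mirror. Mirror at rest on its lower edge, leaning 0.06 to 0.5 rad against chest or box, centre within 28 mm of the gap's middle, parallel with the fronts within 0.2 rad (all of step 2 and linear speed of each of ring, hook, mirror below 0.02 m/s and height (world z) of hook_handle below 0.04 m and (x of hook_foot in the frame of chest below 0 m or y of hook_foot in the frame of chest above 0 m or y of hook_foot in the frame of chest below -0.07 m) and contact force between hook and mirror below 0.05 N and angle between mirror_center's own z axis and vertical between 0.06 and 0.5 rad and height (world z) of mirror_center between 0.08 and 0.108 m and x of mirror_center in the frame of chest between -0.06 and 0.01 m and y of mirror_center in the frame of chest between -0.06 and -0.004 m and angle between the y axis of mirror_center and the y axis of chest, either way round below 0.2 rad and (contact force between mirror and chest above 0.05 N or contact force between mirror and storebox above 0.05 N)).
It fails at once if the fingers touch the ring while it is still in the gap (contact force between the fingers and ring above 0.2 N and x of ring_center in the frame of chest above 0 m).
It fails at once if the mirror topples over (angle between mirror_center's own z axis and vertical above 0.9 rad).
It fails at once if a bystander is pushed more than 30 mm or tipped over (distance of any of perfume, cream_jar, polish_tin, brush, watch_box, mug, soap_box from where it was at the start of the episode above 0.03 m or angle between any of perfume, cream_jar, polish_tin, brush, watch_box, mug, soap_box's own z axis and vertical above 0.6 rad).
It also fails if it takes over 72 s, if anything falls off the work surface, if the arm or the gripper's body presses on something with over 40 N, if the wrist force passes 120 N, or if a joint passes its speed limit or range.

## Working session

There is one attempt and no reset: what is moved stays moved. The work goes in short steps, Python scripts to look and compute and a shell command to move; the robot and the scene stay as the last step left them, time stands still between calls to the robot, and variables do not carry over. Pictures are saved under pics/ and viewed, at most 10 in all, crops included, and the job is handed in when it is done.

```bash
mkdir -p pics
cat > h.py <<'E'
from workcell import manip
import numpy as np, cv2
from scipy.spatial.transform import Rotation as R
def cloud(p,mask=None,state=None):
    z=p["z_map"]; v,u=np.nonzero((z>0)&(mask if mask is not None else True))
    d=z[v,u]; c=np.c_[(u-p["cx"])/p["fx"]*d,(v-p["cy"])/p["fy"]*d,d]
    if "rvec" in p:
        Rm=cv2.Rodrigues(np.array(p["rvec"],float))[0]; return (c-np.ravel(p["tvec"]))@Rm, u, v
    T=np.array(p["tool_from_camera"]); c=c@T[:3,:3].T+T[:3,3]
    return c@R.from_euler('xyz',state["tool_rot"],degrees=True).as_matrix().T+np.array(state["eef_pos"]),u,v
def save(p,n): cv2.imwrite(f"pics/{n}.png",p["img"][...,::-1])
E
python3 - <<'E'
from h import *
np.set_printoptions(precision=4,suppress=True)
print(manip.sense())
P={n:manip.get_image(n) for n in("top","side")}
cv2.imwrite("pics/a.png",np.vstack([P["top"]["img"],P["side"]["img"]])[...,::-1][:, :])
for n in P: save(P[n],n)
for n in P:
  for t in ["chest","storebox","mat","ring_center","hook_handle","hook_foot","mirror_center","rack","perfume","cream_jar","polish_tin","brush","mug","soap_box","watch_box"]:
    r=manip.trace(t,P[n])
    if not r: print(n,t,None);continue
    c,_,_=cloud(P[n],r[0]["mask"])
    if len(c)==0: print(n,t,'nodepth');continue
    print(n,t,round(r[0]["p"],2),r[0]["uv"],len(c),np.median(c,0),np.percentile(c,3,axis=0),np.percentile(c,97,axis=0))
E
```

```text
{'clock': 0.0, 'qpos': array([-73.3156,  28.1657,  89.3467,  -0.0014,  62.5495,  -6.0487]), 'joint_velocities': array([ 0.0189, -0.0171, -0.0458,  0.0362, -0.0053,  0.0589]), 'joint_efforts': array([  0.0024, -61.8445, -26.1587,   0.    ,   0.0041,   0.    ]), 'eef_pos': array([ 0.2415, -0.5762,  0.2307]), 'tool_rot': array([-179.9382,   -0.0053,   22.7338]), 'wrist_force': array([-0.084 ,  0.0997,  0.3476]), 'moment': array([-0.03  , -0.043 ,  0.0397]), 'gripper_force': 0.0, 'grip_width': 0.9993596157571987}
top chest 0.85 [252.5, 148.2] 1323 [0.7148 0.0598 0.1179] [ 0.6655 -0.0177  0.0109] [0.8206 0.1558 0.1297]
top storebox 0.95 [306.1, 144.1] 1649 [ 0.7268 -0.1604  0.119 ] [ 0.6596 -0.2401  0.0282] [ 0.8141 -0.0796  0.1294]
top mat None
top ring_center 0.52 [271.3, 156.9] 48 [ 0.7268 -0.0376  0.0075] [ 0.7087 -0.0581 -0.0029] [ 0.7485 -0.0171  0.0191]
top hook_handle 0.51 [189.1, 208.5] 107 [0.4865 0.3408 0.0327] [0.4506 0.3248 0.0211] [0.5317 0.3582 0.0426]
top hook_foot 0.52 [189.6, 207.3] 148 [0.491  0.3407 0.031 ] [ 0.4489  0.3205 -0.0015] [0.535  0.3625 0.0425]
top mirror_ce
[... 1589 characters left out ...]
e rack 0.54 [307.0, 174.9] 362 [ 0.4376 -0.2947  0.0079] [ 0.4038 -0.3682 -0.0014] [ 0.5034 -0.2518  0.0401]
side perfume 0.55 [204.3, 358.4] 526 [0.5991 0.4929 0.0543] [ 0.5823  0.4452 -0.0012] [0.6265 0.5069 0.0861]
side cream_jar 0.79 [274.7, 146.9] 273 [ 0.6019 -0.4709  0.0341] [ 0.5726 -0.5988 -0.0023] [ 0.6462 -0.4542  0.0607]
side polish_tin 0.97 [315.3, 275.9] 455 [0.3598 0.1755 0.0239] [ 0.3283  0.1364 -0.0007] [0.3898 0.1983 0.0277]
side brush 0.77 [333.9, 206.3] 363 [ 0.3168 -0.1556  0.0159] [ 0.2863 -0.2693 -0.0007] [ 0.3466 -0.0913  0.0202]
side mug None
side soap_box None
side watch_box 0.55 [191.8, 205.9] 700 [0.7643 0.1045 0.1576] [0.7234 0.051  0.1236] [0.8078 0.128  0.1611]
```

Run:
```python
from h import *
np.set_printoptions(precision=4,suppress=True)
P={n:manip.get_image(n) for n in("top","side")}
im=cv2.resize(P["top"]["img"][100:260,110:420],None,fx=2.58,fy=2.58,interpolation=cv2.INTER_CUBIC)[...,::-1]
cv2.imwrite("pics/top2.png",im[:600])
def rect(n,xy): 
    r=cv2.minAreaRect(xy.astype(np.float32)*1000); print(n,len(xy),r, (cv2.boxPoints(r)/1000).round(4).tolist())
for n in P:
  c,_,_=cloud(P[n])
  top=lambda x0,x1,y0,y1,z0,z1: c[(c[:,0]>x0)&(c[:,0]<x1)&(c[:,1]>y0)&(c[:,1]<y1)&(c[:,2]>z0)&(c[:,2]<z1)]
  rect(n+" chest+box top",top(.6,.85,-.3,.25,.113,.125)[:,:2])
  for nm,a in (("chest",(-.03,.25)),("box",(-.35,-.06))):
    q=top(.6,.85,*a,.113,.125); rect(n+nm,q[:,:2])
    f=top(.6,.72,*a,.02,.1)
    if len(f)>50:
      A=np.c_[f[:,1],np.ones(len(f))]; s=np.linalg.lstsq(A,f[:,0],rcond=None)[0]; print('front x = ',s, 'ymin/max',np.percentile(f[:,1],[1,99]))
  h=top(.4,.57,.27,.42,.027,.04); rect(n+" handle",h[:,:2])
  h=top(.54,.7,.27,.42,.015,.04); rect(n+" rod",h[:,:2])
  m=top(.38,.52,-.42,-.22,.06,.215); rect(n+" mirror",m[:,:2])
  m=top(.38,.52,-.42,-.22,.19,.215); rect(n+" mirrortop",m[:,:2])
```

```text
top chest+box top 1905 ((743.2284545898438, -43.892608642578125), (404.75177001953125, 165.03770446777344), 88.13438415527344) [[0.65420001745224, -0.2434999942779541], [0.819100022315979, -0.24879999458789825], [0.8323000073432922, 0.15569999814033508], [0.6672999858856201, 0.16110000014305115]]
topchest 831 ((746.9658813476562, 73.59596252441406), (169.34036254882812, 164.78970336914062), 87.91526794433594) [[0.6614999771118164, -0.00800000037997961], [0.826200008392334, -0.014000000432133675], [0.8324000239372253, 0.15520000457763672], [0.6676999926567078, 0.16120000183582306]]
front x =  [0.0317 0.6654] ymin/max [-0.008   0.1566]
topbox 1074 ((740.0231323242188, -162.29208374023438), (169.66465759277344, 161.3184356689453), 89.2408218383789) [[0.6582000255584717, -0.2460000067949295], [0.819599986076355, -0.24819999933242798], [0.8217999935150146, -0.07850000262260437], [0.6604999899864197, -0.07639999687671661]]
front x =  [0.0776 0.675 ] ymin/max [-0.2401 -0.0741]
top handle 92 ((505.83843994140625, 337.99993896484375), (23.3076114654541, 121.51000213623047), 72.28096771240234)
[... 2492 characters left out ...]
, 0.28610000014305115], [0.6488000154495239, 0.2989000082015991], [0.5400999784469604, 0.34139999747276306]]
side mirror 602 ((453.3507080078125, -317.84613037109375), (155.70065307617188, 15.420259475708008), 71.99323272705078) [[0.421999990940094, -0.3894999921321869], [0.436599999666214, -0.39430001378059387], [0.4846999943256378, -0.24619999527931213], [0.4700999855995178, -0.24140000343322754]]
side mirrortop 133 ((453.68280029296875, -316.9429016113281), (151.0336456298828, 13.472452163696289), 72.91206359863281) [[0.4250999987125397, -0.3871000111103058], [0.43790000677108765, -0.3910999894142151], [0.4823000133037567, -0.2467000037431717], [0.46939998865127563, -0.24279999732971191]]
```

View pics/top2.png

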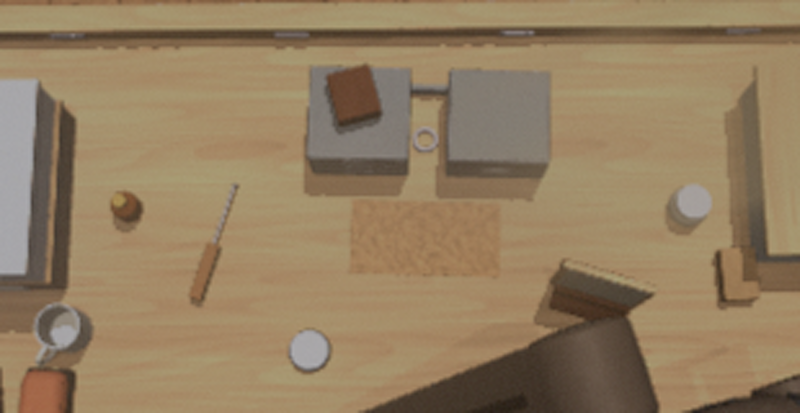

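View pics/side.png

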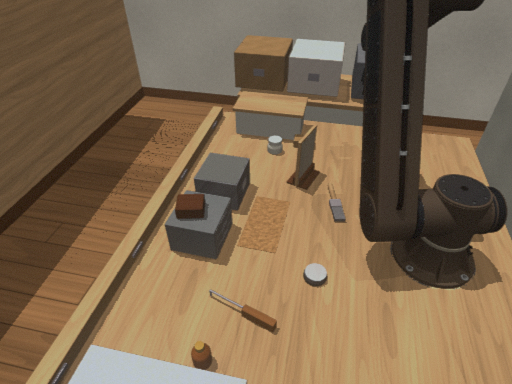

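```bash
python3 -m crank '{"jaw":[1,1,1,1,1,1,1,1,1,1],"travel":[[2.4,4.3,0.7],[2.4,4.3,0.7],[2.4,4.3,0.7],[2.4,4.3,0.7],[2.4,4.3,0.7],[2.4,4.3,0.7],[2.4,4.3,0.7],[2.4,4.3,0.7],[2.4,4.3,0.7],[2.4,4.3,0.7]],"turn":[[0,0,-4],[0,0,-4],[0,0,-4],[0,0,-4],[0,0,-4],[0,0,-4],[0,0,-4],[0,0,-4],[0,0,-4],[0,0,-4]]}' 60
python3 -m crank '{"jaw":[0.2,0.2,0.2,0.2,0.2,0.2,0.2,0.2,0.2,0.2],"travel":[[0.5,4.8,-1],[0.5,4.8,-1],[0.5,4.8,-1],[0.5,4.8,-1],[0.5,4.8,-1],[0.5,4.8,-1],[0.5,4.8,-1],[0.5,4.8,-1],[0.5,4.8,-1],[0.5,4.8,-1]],"turn":[[0,0,0],[0,0,0],[0,0,0],[0,0,0],[0,0,0],[0,0,0],[0,0,0],[0,0,0],[0,0,0],[0,0,0]]}'
python3 -m crank '{"jaw":[0.2,0.2],"travel":[[0,0,0],[0,0,0]],"turn":[[0,0,0],[0,0,0]]}'
python3 - <<'E'
from h import *
np.set_printoptions(precision=4,suppress=True)
s=manip.sense();p=manip.get_image("wrist");save(p,"w1");print(s["eef_pos"],s["tool_rot"],s["qpos"],s["grip_width"])
c,u,v=cloud(p,state=s); 
k=(c[:,2]>.028)&(c[:,2]<.045)&(abs(c[:,0]-.5)<.12)&(abs(c[:,1]-.34)<.08)
r=cv2.minAreaRect((c[k,:2]*1000).astype(np.float32));print(k.sum(),r,cv2.boxPoints(r).round(1).tolist())
k=(c[:,2]>.012)&(c[:,2]<.045)&(c[:,0]>.4)&(c[:,0]<.68)&(c[:,1]>.25)&(c[:,1]<.4);q=c[k]
print(q[:,:2].min(0),q[:,:2].max(0)); print(q[q[:,0].argsort()[-10:]].mean(0),np.median(c[:,2]))
E
```

```text
clock: 2.7
eef_pos: [0.4822, -0.1445, 0.3019]
tool_rot: [180.0, -0.0, -17.4]
wrist_force: [1.0, -0.4, 0.1]
grip_width: 1.002
gripper_force: 0.0
clock: 3.7
eef_pos: [0.5315, 0.3357, 0.201]
tool_rot: [-180.0, -0.0, -17.3]
wrist_force: [0.9, -0.3, 1.1]
grip_width: 0.603
gripper_force: 0.0
clock: 3.9
eef_pos: [0.5311, 0.3342, 0.2007]
tool_rot: [179.9, 0.0, -17.2]
wrist_force: [-0.2, -0.9, 0.1]
grip_width: 0.599
gripper_force: 0.0
[0.5311 0.3342 0.2007] [179.9443   0.0411 -17.1536] [ 26.1613  30.0909  90.8952  -0.0144  59.0821 133.3223] 0.5988845273662424
2780 ((533.264892578125, 329.8180847167969), (21.501977920532227, 183.83290100097656), 72.29711151123047) [[442.3999938964844, 347.5], [617.5999755859375, 291.6000061035156], [624.0999755859375, 312.1000061035156], [449.0, 368.0]]
[0.4437 0.2916] [0.6469 0.3677]
[0.6462 0.2942 0.0289] -0.00044258654602158387
```

View pics/w1.png

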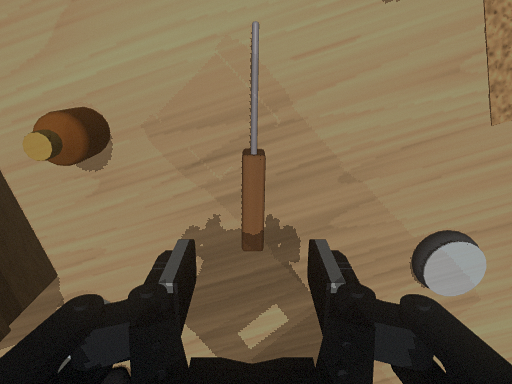

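```bash
python3 -m crank '{"jaw":[0,0,0,0,0,0,0],"travel":[[-0.7,-0.1,-3.5],[0,0,-4],[0,0,-4],[0,0,-4],[0,0,-2.5],[0,0,-1.4],[0,0,0]],"turn":[[0,0,-0.6],[0,0,0],[0,0,0],[0,0,0],[0,0,0],[0,0,0],[0,0,0]]}' 90
python3 -m crank '{"jaw":[-1,-1,-1,-1,-1,-1,-1],"travel":[[0,0,0],[0,0,0],[0,0,0],[0,0,0],[0,0,0],[0,0,0],[0,0,0]],"turn":[[0,0,0],[0,0,0],[0,0,0],[0,0,0],[0,0,0],[0,0,0],[0,0,0]]}' 90
python3 -m crank '{"jaw":[-1,-1,-1,-1,-1,-1],"travel":[[0,0,1],[0,0,3],[0,0,4],[0,0,4],[0,0,0],[0,0,0]],"turn":[[0,0,0],[0,0,0],[0,0,0],[0,0,0],[0,0,0],[0,0,0]]}' 90
cat >> h.py <<'E'
def hookline(s,p):
    """rod points in tool coordinates from the wrist picture"""
    c,u,v=cloud(p,state=s)
    t=(c-np.array(s["eef_pos"]))@R.from_euler('xyz',s["tool_rot"],degrees=True).as_matrix()
    k=(t[:,0]>.03)&(t[:,0]<.16)&(abs(t[:,1])<.03)&(t[:,2]<.02)&(t[:,2]>-.03)
    return t[k]
E
python3 - <<'E'
from h import *
np.set_printoptions(precision=4,suppress=True)
s=manip.sense();p=manip.get_image("wrist");save(p,"w2");print(s["eef_pos"],s["tool_rot"],s["grip_width"])
t=hookline(s,p)
for a in np.arange(0.03,.16,.01):
    q=t[(t[:,0]>=a)&(t[:,0]<a+.01)]
    if len(q): print(round(a,2),len(q),np.median(q,0))
E
```

```text
clock: 4.65
eef_pos: [0.5245, 0.3313, 0.0065]
tool_rot: [179.9, 0.1, -17.9]
wrist_force: [-0.1, -1.0, -0.0]
grip_width: 0.499
gripper_force: 0.0
clock: 5.35
eef_pos: [0.5255, 0.3328, 0.0093]
tool_rot: [-179.9, -0.1, -17.9]
wrist_force: [0.4, -1.1, 7.4]
grip_width: 0.242
gripper_force: 88.8
clock: 5.95
eef_pos: [0.5247, 0.3327, 0.1289]
tool_rot: [-179.9, -0.1, -17.9]
wrist_force: [0.1, 0.4, -0.9]
grip_width: 0.241
gripper_force: 88.1
[0.5247 0.3327 0.1289] [-179.9038   -0.1     -17.8596] 0.2408183514706383
0.03 386 [ 0.0351  0.0017 -0.0204]
0.04 422 [ 0.045   0.0017 -0.0204]
0.05 442 [ 0.0551  0.0017 -0.0203]
0.06 497 [ 0.0651  0.002  -0.0203]
0.07 512 [ 0.0749  0.002  -0.0204]
0.08 577 [ 0.0851  0.002  -0.0203]
0.09 610 [ 0.095   0.0022 -0.0203]
0.1 39 [ 0.1003  0.0023 -0.02  ]
```

```bash
python3 -m crank '{"jaw":[-1,-1,-1,-1,-1,-1,-1,-1,-1,-1],"travel":[[0.5,-2.4,3],[0.8,-3.8,3],[0.8,-3.8,3],[0.8,-3.8,0],[0.8,-3.8,0],[0.8,-3.8,0],[0.8,-3.8,0],[0.8,-3.8,0],[0.8,-3.8,0],[0.8,-3.6,0]],"turn":[[0,0,1.6],[0,0,1.6],[0,0,1.6],[0,0,1.6],[0,0,1.7],[0,0,1.7],[0,0,1.7],[0,0,1.7],[0,0,1.7],[0,0,1.7]]}' 90
python3 -m crank '{"jaw":[-1,-1],"travel":[[0,0,0],[0,0,0]],"turn":[[0,0,0],[0,0,0]]}'
python3 - <<'E'
from h import *
np.set_printoptions(precision=4,suppress=True)
s=manip.sense();p=manip.get_image("wrist");save(p,"w3");print(s["eef_pos"],s["tool_rot"],s["grip_width"])
r=manip.trace("ring_center",p)
for x in r[:2]:
    c,u,v=cloud(p,x["mask"],s); print(x["p"],x["uv"],len(c),np.median(c,0))
    q=c[(c[:,2]>.004)&(c[:,2]<.016)]
    if len(q)>10: print(len(q),q.min(0),q.max(0),cv2.minEnclosingCircle((q[:,:2]*1000).astype(np.float32)))
c,u,v=cloud(p,state=s)
for a,b in ((-.035,.16),(-.3,-.055)):
    k=(c[:,2]>.114)&(c[:,2]<.125)&(c[:,0]>.6)&(c[:,0]<.85)&(c[:,1]>a)&(c[:,1]<b)
    if k.sum(): rr=cv2.minAreaRect((c[k,:2]*1000).astype(np.float32));print(k.sum(),cv2.boxPoints(rr).round(1).tolist())
t=hookline(s,p); print(t[:,0].max(), np.median(t[t[:,0]>.1],0))
E
```

```text
clock: 7.0
eef_pos: [0.6012, -0.0331, 0.2158]
tool_rot: [-180.0, 0.2, -1.2]
wrist_force: [1.0, -0.5, -1.4]
grip_width: 0.237
gripper_force: 88.2
clock: 7.2
eef_pos: [0.6011, -0.0321, 0.2158]
tool_rot: [-180.0, 0.2, -1.4]
wrist_force: [-0.3, 0.1, -2.4]
grip_width: 0.24
gripper_force: 88.3
[ 0.6011 -0.0321  0.2158] [-179.9735    0.1554   -1.3756] 0.24000558275731565
0.7 [236.8, 20.8] 769 [ 0.729  -0.0282  0.0091]
760 [ 0.7086 -0.0592  0.0041] [ 0.7457 -0.0154  0.0116] ((728.0693969726562, -37.65920639038086), 22.538015365600586)
21029 [[662.4000244140625, -8.600000381469727], [725.2000122070312, -10.199999809265137], [728.9000244140625, 136.5], [666.0999755859375, 138.10000610351562]]
20687 [[656.5999755859375, -211.8000030517578], [719.2999877929688, -213.8000030517578], [723.7000122070312, -74.69999694824219], [661.0, -72.69999694824219]]
0.1005131531790501 [ 0.1001  0.0023 -0.0191]
```

View pics/w3.png

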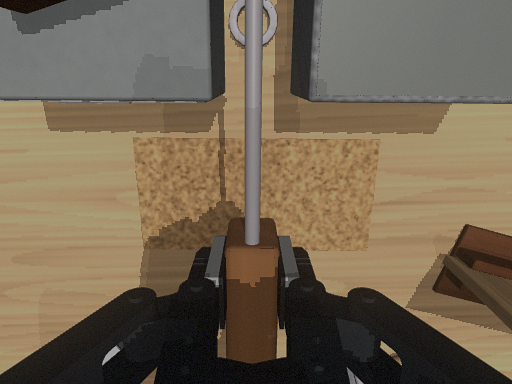

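```bash
python3 -m crank '{"jaw":[-1,-1,-1,-1,-1,-1,-1,-1,-1],"travel":[[0,0,-4],[0,0,-4],[0,0,-4],[0,0,-3],[0,0,-2],[0,0,-1],[0,0,-0.8],[0,0,0],[0,0,0]],"turn":[[0,0,0],[0,0,0],[0,0,0],[0,0,0],[0,0,0],[0,0,0],[0,0,0],[0,0,0],[0,0,0]]}' 90
python3 - <<'E'
from h import *
np.set_printoptions(precision=4,suppress=True)
s=manip.sense();print(s["eef_pos"],s["tool_rot"])
p=manip.get_image("top");
im=cv2.resize(p["img"][120:200,220:330],None,fx=7,fy=7,interpolation=cv2.INTER_CUBIC)[...,::-1];cv2.imwrite("pics/t4.png",im)
E
```

```text
clock: 8.2
eef_pos: [0.602, -0.0313, 0.0302]
tool_rot: [180.0, -0.1, -1.2]
wrist_force: [0.6, -0.7, -0.6]
grip_width: 0.239
gripper_force: 88.2
[ 0.602  -0.0313  0.0302] [179.9848  -0.0648  -1.2479]
```

View pics/t4.png

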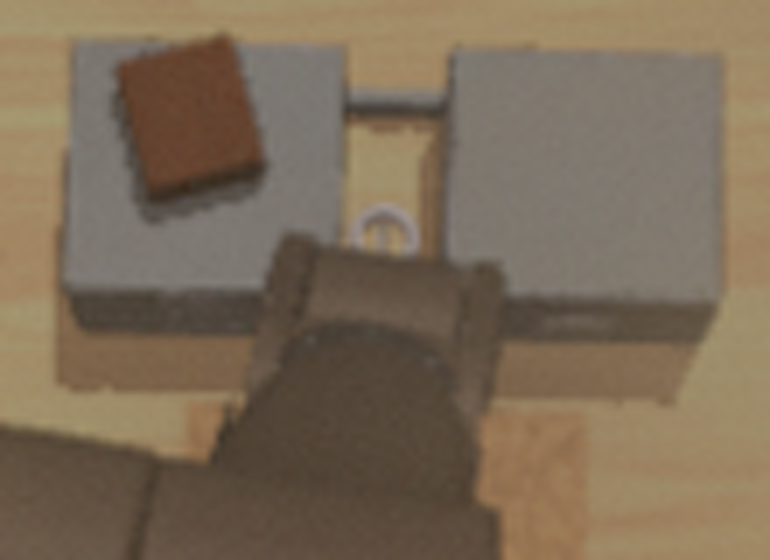

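```bash
python3 -m crank '{"jaw":[-1,-1,-1,-1],"travel":[[0,0,-0.8],[0,0,-0.6],[0,0,-0.35],[0,0,0]],"turn":[[0,0,0],[0,0,0],[0,0,0],[0,0,0]]}' 90
python3 -m crank '{"jaw":[-1,-1,-1,-1,-1,-1,-1,-1,-1,-1],"travel":[[-0.6,0,0],[-1,0.03,0],[-1,0.03,0],[-1,0.03,0],[-1,0.03,0],[-1,0.03,0],[-1,0.03,0],[-1,0.03,0],[-1,0.03,0],[-1,0.03,0]],"turn":[[0,0,0],[0,0,0],[0,0,0],[0,0,0],[0,0,0],[0,0,0],[0,0,0],[0,0,0],[0,0,0],[0,0,0]]}'
python3 - <<'E'
from h import *
np.set_printoptions(precision=4,suppress=True)
s=manip.sense();p=manip.get_image("wrist");save(p,"w5");print(s["eef_pos"],s["tool_rot"])
for n,p in (("w",p),("top",manip.get_image("top")),("side",manip.get_image("side"))):
  for x in manip.trace("ring_center",p)[:1]:
    c,u,v=cloud(p,x["mask"],s); print(n,x["p"],x["uv"],len(c),np.median(c,0),np.percentile(c,[3,97],axis=0).tolist())
E
```

```text
clock: 8.65
eef_pos: [0.6013, -0.0315, 0.0111]
tool_rot: [-180.0, 0.1, -1.3]
wrist_force: [0.1, -0.4, -1.6]
grip_width: 0.242
gripper_force: 88.2
clock: 9.65
eef_pos: [0.5047, -0.0287, 0.0118]
tool_rot: [180.0, -0.0, -1.3]
wrist_force: [0.3, -0.6, -1.1]
grip_width: 0.241
gripper_force: 88.3
[ 0.5047 -0.0287  0.0118] [179.9944  -0.0021  -1.2653]
top 0.5 [268.7, 170.2] 2 [ 0.6397 -0.0167  0.0157] [[0.6386578620501342, -0.016742485655806157, 0.010865185539535424], [0.6408339229763063, -0.016725814704381784, 0.020541163462404345]]
```

```bash
python3 -m crank '{"jaw":[-1,-1,-1,-1,-1,-1,-1,-1,-1],"travel":[[-1,0.03,0],[-1,0.03,0],[-1,0.03,0],[-1,0.03,0],[-1,0.03,0],[-1,0.03,0],[-0.6,0.03,0],[0,0,0],[0,0,0]],"turn":[[0,0,0],[0,0,0],[0,0,0],[0,0,0],[0,0,0],[0,0,0],[0,0,0],[0,0,0],[0,0,0]]}'
python3 - <<'E'
from h import *
np.set_printoptions(precision=4,suppress=True)
s=manip.sense();print(s["eef_pos"],s["tool_rot"])
for n in("top","side"):
  p=manip.get_image(n)
  for x in manip.trace("ring_center",p)[:1]:
    c,u,v=cloud(p,x["mask"],s); print(n,x["p"],x["uv"],len(c),np.median(c,0),np.percentile(c,[3,97],axis=0).tolist())
E
```

```text
clock: 10.85
eef_pos: [0.4399, -0.0267, 0.0119]
tool_rot: [180.0, -0.0, -1.3]
wrist_force: [0.1, 0.1, -0.4]
grip_width: 0.241
gripper_force: 88.3
[ 0.4399 -0.0267  0.0119] [179.99    -0.0235  -1.2668]
top 0.42 [275.7, 182.6] 30 [ 0.5789 -0.0367  0.0093] [[0.5609304581585751, -0.0522933699535873, 0.0017132223464330597], [0.5962828284960267, -0.01196998608937714, 0.020034875075455268]]
```

```bash
python3 -m crank '{"jaw":[-1,-1,-1,-1,-1,-1,-1,-1,-1,-1],"travel":[[0,0,2],[0,0,4],[0,0,4],[1,4,0],[1.2,4.8,0],[1.2,4.8,0],[1.2,4.8,0],[1.2,4.8,0],[1.2,4.8,0],[1.2,4.8,0]],"turn":[[0,0,0],[0,0,0],[0,0,0],[0,0,-2],[0,0,-2.4],[0,0,-2.4],[0,0,-2.4],[0,0,-2.4],[0,0,-2.4],[0,0,-2.6]]}'
python3 -m crank '{"jaw":[-1,-1,-1,-1,-1,-1,-1],"travel":[[0.4,3.1,0],[0,0,-4],[0,0,-3],[0,0,-2],[0,0,-0.8],[0,0,0],[0,0,0]],"turn":[[0,0,0],[0,0,0],[0,0,0],[0,0,0],[0,0,0],[0,0,0],[0,0,0]]}'
```

```text
clock: 12.05
eef_pos: [0.5216, 0.3036, 0.1118]
tool_rot: [180.0, 0.0, -17.9]
wrist_force: [-0.0, -0.1, -1.5]
grip_width: 0.237
gripper_force: 88.4
clock: 12.75
eef_pos: [0.5261, 0.3325, 0.0147]
tool_rot: [-180.0, -0.0, -17.9]
wrist_force: [0.0, -0.1, -0.1]
grip_width: 0.239
gripper_force: 88.4
```

```bash
python3 -m crank '{"jaw":[-1,-1,-0.4,-0.2,0,0.1,0.1],"travel":[[0,0,-0.3],[0,0,-0.2],[0,0,0],[0,0,0],[0,0,0],[0,0,0],[0,0,0]],"turn":[[0,0,0],[0,0,0],[0,0,0],[0,0,0],[0,0,0],[0,0,0],[0,0,0]]}'
python3 -m crank '{"jaw":[0.1,0.1,0.1,0.1,0.1,0.1,0.1,0.1,0.1,0.1],"travel":[[0,0,2],[0,0,4],[0,0,4.5],[0,0,4.5],[0,0,4.5],[0,0,4.5],[0,0,3],[0,0,0],[0,0,0],[0,0,0]],"turn":[[0,0,0],[0,0,0],[0,0,0],[0,0,0],[0,0,0],[0,0,0],[0,0,0],[0,0,0],[0,0,0],[0,0,0]]}'
python3 - <<'E'
from h import *
np.set_printoptions(precision=4,suppress=True)
s=manip.sense();print(s["eef_pos"],s["tool_rot"])
for n in("top","side","wrist"):
  p=manip.get_image(n)
  for o in("ring_center","hook_handle"):
   for x in manip.trace(o,p)[:1]:
    c,u,v=cloud(p,x["mask"],s); print(n,o,x["p"],x["uv"],len(c),np.median(c,0),np.percentile(c,[3,97],axis=0).tolist())
E
```

```text
clock: 13.45
eef_pos: [0.5256, 0.3324, 0.0089]
tool_rot: [180.0, -0.0, -17.9]
wrist_force: [-0.1, 0.3, 0.1]
grip_width: 0.541
gripper_force: 0.0
clock: 14.45
eef_pos: [0.5251, 0.3321, 0.2774]
tool_rot: [179.9, 0.1, -17.9]
wrist_force: [0.7, 0.1, -0.3]
grip_width: 0.551
gripper_force: 0.0
[0.5251 0.3321 0.2774] [179.9047   0.0958 -17.8668]
top ring_center 0.62 [276.3, 189.0] 6 [ 0.567  -0.0477  0.0111] [[0.5606490861105339, -0.047874475712637796, 0.008999016387710695], [0.5870283805675968, -0.039405525680408206, 0.02184276343129859]]
side hook_handle 0.56 [258.2, 317.9] 569 [0.4991 0.3467 0.0304] [[0.44712681843212526, 0.2976112668632009, 0.0027736013521031094], [0.6362290933353657, 0.36757503194568275, 0.03540675355678464]]
wrist hook_handle 0.63 [253.9, 155.9] 2066 [0.5154 0.3341 0.0317] [[0.4501098310045385, 0.2934972676471683, 0.026360260764303246], [0.6350172473826472, 0.35952307323230875, 0.03358653729715143]]
```

```bash
python3 -m crank '{"jaw":[0.2,0.2,0.2,0.2,0.2,0.2,0.2,0.2,0.2,0.2],"travel":[[-0.5,-4,1],[-0.5,-4,1],[-0.5,-4,1],[-0.5,-4,0],[-0.5,-4,0],[-0.5,-4,0],[-0.5,-4,0],[-0.5,-4,0],[-0.5,-4,0],[-0.5,-4,0]],"turn":[[0,0,5.5],[0,0,5.5],[0,0,5.5],[0,0,5.5],[0,0,5.5],[0,0,5.5],[0,0,5.5],[0,0,5.5],[0,0,5.5],[0,0,5.5]]}'
python3 -m crank '{"jaw":[0.2,0.2,0.2,0.2,0.2,0.2,0.2,0.2,0.2],"travel":[[-0.3,-4,0],[-0.3,-4,0],[-0.3,-4,0],[-0.3,-4,0],[-0.3,-4,0],[-0.3,-4,0],[-0.2,-1.2,0],[0,0,0],[0,0,0]],"turn":[[0,0,5.5],[0,0,5.5],[0,0,5.5],[0,0,5.5],[0,0,5.5],[0,0,5.5],[0,0,2.9],[0,0,0],[0,0,0]]}'
python3 - <<'E'
from h import *
np.set_printoptions(precision=4,suppress=True)
s=manip.sense();print(s["eef_pos"],s["tool_rot"],s["qpos"])
p=manip.get_image("wrist");save(p,"w6")
c,u,v=cloud(p,state=s)
k=(c[:,2]>.195)&(c[:,2]<.22)&(c[:,0]>.38)&(c[:,0]<.53)&(c[:,1]>-.42)&(c[:,1]<-.22)
print(k.sum(),np.median(c[k],0));r=cv2.minAreaRect((c[k,:2]*1000).astype(np.float32));print(r,cv2.boxPoints(r).round(1).tolist())
p=manip.get_image("top")
for x in manip.trace("ring_center",p)[:1]:
    c,u,v=cloud(p,x["mask"],s); q=c[(c[:,2]>.003)&(c[:,2]<.02)];print(x["p"],len(q),q.min(0),q.max(0))
E
```

```text
clock: 15.9
eef_pos: [0.4751, -0.0692, 0.309]
tool_rot: [180.0, -0.0, 37.4]
wrist_force: [0.8, 0.3, 1.0]
grip_width: 0.597
gripper_force: 0.0
clock: 16.8
eef_pos: [0.4555, -0.3192, 0.3087]
tool_rot: [-180.0, -0.0, 72.9]
wrist_force: [0.5, 0.6, -0.1]
grip_width: 0.6
gripper_force: 0.0
[ 0.4555 -0.3192  0.3087] [-179.9891   -0.0183   72.9174] [-41.8352  18.3922  92.93     0.0129  68.6953 -24.7572]
3118 [ 0.456  -0.3116  0.2071]
((452.72589111328125, -321.7833557128906), (149.1631317138672, 12.609991073608398), 72.67658233642578) [[424.5, -391.1000061035156], [436.5, -394.8999938964844], [481.0, -252.5], [468.8999938964844, -248.6999969482422]]
```

View pics/w6.png

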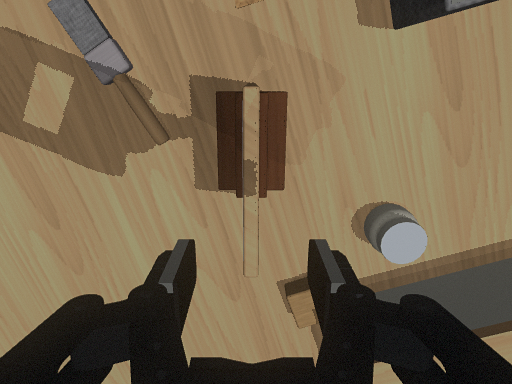

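```bash
python3 -m crank '{"jaw":[0.2,0.2,0.2,0.2,0.2,0.2],"travel":[[-0.3,-0.25,-2],[0,0,-4],[0,0,-4],[0,0,-2.5],[0,0,-1.2],[0,0,0]],"turn":[[0,0,-0.2],[0,0,0],[0,0,0],[0,0,0],[0,0,0],[0,0,0]]}' 80
python3 -m crank '{"jaw":[-0.3,-0.6,-1,-1,-1,-1,-1],"travel":[[0,0,0],[0,0,0],[0,0,0],[0,0,0],[0,0,0],[0,0,0],[0,0,0]],"turn":[[0,0,0],[0,0,0],[0,0,0],[0,0,0],[0,0,0],[0,0,0],[0,0,0]]}' 80
python3 -m crank '{"jaw":[-1,-1,-1,-1,-1],"travel":[[0,0,1],[0,0,2],[0,0,3],[0,0,0],[0,0,0]],"turn":[[0,0,0],[0,0,0],[0,0,0],[0,0,0],[0,0,0]]}' 80
```

```text
clock: 17.55
eef_pos: [0.4526, -0.3214, 0.171]
tool_rot: [-179.9, -0.0, 72.9]
wrist_force: [-0.3, -0.5, 0.5]
grip_width: 0.601
gripper_force: 0.0
clock: 18.25
eef_pos: [0.4531, -0.3225, 0.1733]
tool_rot: [179.8, 0.1, 72.8]
wrist_force: [0.7, 0.7, 6.7]
grip_width: 0.13
gripper_force: 79.0
clock: 18.75
eef_pos: [0.4524, -0.322, 0.2322]
tool_rot: [180.0, 0.0, 72.8]
wrist_force: [0.0, -0.3, -3.8]
grip_width: 0.129
gripper_force: 78.4
```

```bash
python3 -m crank '{"jaw":[-1,-1,-1,-1,-1,-1,-1,-1,-1,-1],"travel":[[1,2,0],[1.8,3.5,0],[1.8,3.5,0],[1.8,3.5,0],[1.8,3.5,0],[1.8,3.5,0],[1.8,3.5,0],[1.8,3.5,0],[1.3,1.6,0],[0,0,0]],"turn":[[0,0,1.7],[0,0,1.7],[0,0,1.7],[0,0,1.7],[0,0,1.7],[0,0,1.7],[0,0,1.7],[0,0,1.7],[0,0,1.8],[0,0,0]]}' 80
python3 -m crank '{"jaw":[-1,-1,-1,-1,-1,-1,-1,-1],"travel":[[0.8,0,0],[0.8,0,0],[0.8,0,0],[0.8,0,0],[0.6,0,0],[0.6,0,0],[0,0,0],[0,0,0]],"turn":[[0.06,1.9,0],[0.06,1.9,0],[0.06,1.9,0],[0.06,1.9,0],[0.06,1.9,0],[0.06,1.9,0],[0,0,0],[0,0,0]]}'
python3 - <<'E'
from h import *
np.set_printoptions(precision=4,suppress=True)
s=manip.sense();print(s["eef_pos"],s["tool_rot"])
M=R.from_euler('xyz',s["tool_rot"],degrees=True).as_matrix();print(M)
p=manip.get_image("wrist");save(p,"w7")
for n in("side","top"):
  p=manip.get_image(n);save(p,n+"7")
  for o in ("mirror_center","ring_center"):
   for x in manip.trace(o,p)[:1]:
    c,u,v=cloud(p,x["mask"],s);print(n,o,x["p"],x["uv"],len(c),np.median(c,0),np.percentile(c,[3,97],axis=0).tolist())
E
```

```text
clock: 19.75
eef_pos: [0.6021, -0.0388, 0.2302]
tool_rot: [-179.9, -0.0, 88.4]
wrist_force: [-0.4, -1.4, -2.8]
grip_width: 0.126
gripper_force: 78.4
clock: 20.55
eef_pos: [0.645, -0.0417, 0.2308]
tool_rot: [-168.5, -0.0, 88.2]
wrist_force: [-0.6, 0.3, -3.6]
grip_width: 0.128
gripper_force: 78.5
[ 0.645  -0.0417  0.2308] [-168.5473   -0.0168   88.1925]
[[ 0.0315  0.9796 -0.1985]
 [ 0.9995 -0.0309  0.0065]
 [ 0.0003 -0.1986 -0.9801]]
side mirror_center 0.84 [241.2, 185.3] 1006 [ 0.628  -0.0112  0.174 ] [[0.6093656507622319, -0.10146062365379183, 0.08436274736413134], [0.6519234389578974, 0.03719199841255883, 0.26377334429987337]]
top mirror_center 0.52 [294.9, 162.0] 94 [ 0.6298 -0.1065  0.1874] [[0.5775475294903555, -0.11636144147937649, 0.10014399526215192], [0.6556978857707686, -0.0884064015438848, 0.5037809829119635]]
top ring_center 0.28 [247.8, 136.7] 394 [0.7643 0.0801 0.1584] [[0.7201864727478374, 0.041776704576769366, 0.11791607410595793], [0.8095940071289512, 0.11849955775310166, 0.17268243203653236]]
```

View pics/side7.png

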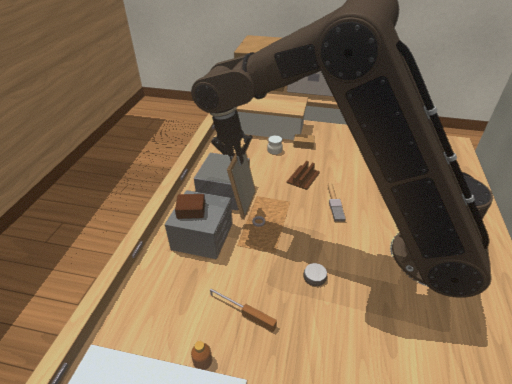

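```bash
python3 -m crank '{"jaw":[-1,-1,-1,-1,-1,-1],"travel":[[0,0,-2],[0,0,-2],[0,0,-1.5],[0,0,-0.8],[0,0,0],[0,0,0]],"turn":[[0,0,0],[0,0,0],[0,0,0],[0,0,0],[0,0,0],[0,0,0]]}' 80
python3 -m crank '{"jaw":[-1,-1,-1,-1],"travel":[[0.7,0,-0.15],[0.7,0,0],[0,0,0],[0,0,0]],"turn":[[0,0,0],[0,0,0],[0,0,0],[0,0,0]]}'
python3 -m crank '{"jaw":[-1,-1,-1],"travel":[[0,0,-0.15],[0,0,0],[0,0,0]],"turn":[[0,0,0],[0,0,0],[0,0,0]]}'
```

```text
clock: 21.5
eef_pos: [0.6459, -0.0412, 0.1694]
tool_rot: [-168.6, -0.0, 88.2]
wrist_force: [0.7, -0.1, -2.8]
grip_width: 0.129
gripper_force: 78.4
clock: 21.9
eef_pos: [0.6598, -0.0411, 0.1673]
tool_rot: [-168.6, -0.0, 88.2]
wrist_force: [0.6, -0.4, -2.1]
grip_width: 0.132
gripper_force: 78.5
clock: 22.2
eef_pos: [0.6595, -0.0412, 0.1658]
tool_rot: [-168.6, -0.0, 88.2]
wrist_force: [0.7, 0.4, -3.9]
grip_width: 0.13
gripper_force: 78.5
```

Approach in small steps down and forward while watching the force.

```bash
python3 -m crank '{"jaw":[-1,-1,-1],"travel":[[0,0,-0.15],[0,0,0],[0,0,0]],"turn":[[0,0,0],[0,0,0],[0,0,0]]}' 80
python3 -m crank '{"jaw":[-1,-1,-1],"travel":[[0.25,0,0],[0,0,0],[0,0,0]],"turn":[[0,0,0],[0,0,0],[0,0,0]]}'
python3 -m crank '{"jaw":[-1,-1,-1],"travel":[[0.15,0,-0.05],[0,0,0],[0,0,0]],"turn":[[0,0,0],[0,0,0],[0,0,0]]}'
python3 -m crank '{"jaw":[-1,-1,-1],"travel":[[0.15,0,-0.05],[0,0,0],[0,0,0]],"turn":[[0,0,0],[0,0,0],[0,0,0]]}'
```

```text
clock: 22.5
eef_pos: [0.6595, -0.0412, 0.1643]
tool_rot: [-168.6, -0.0, 88.2]
wrist_force: [-0.1, -0.5, -3.6]
grip_width: 0.132
gripper_force: 78.5
clock: 22.8
eef_pos: [0.6621, -0.0412, 0.1643]
tool_rot: [-168.6, -0.0, 88.2]
wrist_force: [-1.0, 0.1, -2.9]
grip_width: 0.133
gripper_force: 78.5
clock: 23.1
eef_pos: [0.6636, -0.0411, 0.1638]
tool_rot: [-168.6, -0.0, 88.2]
wrist_force: [0.3, -0.4, -4.0]
grip_width: 0.129
gripper_force: 78.5
clock: 23.4
eef_pos: [0.6651, -0.0412, 0.1633]
tool_rot: [-168.6, -0.0, 88.2]
wrist_force: [0.6, -0.7, -2.2]
grip_width: 0.127
gripper_force: 78.5
```

```bash
python3 -m crank '{"jaw":[-1,-1,-1],"travel":[[0,0,-0.1],[0,0,0],[0,0,0]],"turn":[[0,0,0],[0,0,0],[0,0,0]]}' 80
python3 -m crank '{"jaw":[-1,-1,-1],"travel":[[0,0,-0.1],[0,0,0],[0,0,0]],"turn":[[0,0,0],[0,0,0],[0,0,0]]}'
python3 -m crank '{"jaw":[-1,-1,-1],"travel":[[0.1,0,0],[0,0,0],[0,0,0]],"turn":[[0,0,0],[0,0,0],[0,0,0]]}'
python3 -m crank '{"jaw":[-1,-1,-1],"travel":[[0.1,0,0],[0,0,0],[0,0,0]],"turn":[[0,0,0],[0,0,0],[0,0,0]]}'
```

```text
clock: 23.7
eef_pos: [0.6653, -0.0412, 0.1631]
tool_rot: [-168.7, -0.0, 88.2]
wrist_force: [0.1, 0.1, 6.0]
grip_width: 0.124
gripper_force: 79.7
clock: 24.0
eef_pos: [0.6656, -0.0411, 0.163]
tool_rot: [-168.7, 0.0, 88.2]
wrist_force: [0.4, 0.6, 11.3]
grip_width: 0.129
gripper_force: 80.8
clock: 24.3
eef_pos: [0.6662, -0.0411, 0.1629]
tool_rot: [-168.7, 0.0, 88.2]
wrist_force: [-0.8, 0.8, 11.3]
grip_width: 0.128
gripper_force: 80.6
clock: 24.6
eef_pos: [0.6665, -0.0412, 0.1629]
tool_rot: [-168.6, 0.0, 88.2]
wrist_force: [-4.4, 0.6, 12.8]
grip_width: 0.125
gripper_force: 80.7
```

```bash
python3 -m crank '{"jaw":[-1,-1,-1],"travel":[[0.1,0,0.12],[0,0,0],[0,0,0]],"turn":[[0,0,0],[0,0,0],[0,0,0]]}' 80
python3 -m crank '{"jaw":[-1,-1,-1],"travel":[[0.1,0,0],[0,0,0],[0,0,0]],"turn":[[0,0,0],[0,0,0],[0,0,0]]}'
```

```text
clock: 24.9
eef_pos: [0.6666, -0.0411, 0.1629]
tool_rot: [-168.4, -0.0, 88.2]
wrist_force: [-8.6, -0.5, 7.7]
grip_width: 0.126
gripper_force: 80.0
clock: 25.2
eef_pos: [0.6669, -0.0412, 0.1628]
tool_rot: [-168.3, -0.0, 88.2]
wrist_force: [-10.9, 0.3, 7.4]
grip_width: 0.131
gripper_force: 79.7
```

```bash
python3 -m crank '{"jaw":[-1,-0.8,-0.7,-0.6,-0.5,-0.4,-0.3,-0.2,-0.2,-0.2],"travel":[[-0.1,0,0],[0,0,0],[0,0,0],[0,0,0],[0,0,0],[0,0,0],[0,0,0],[0,0,0],[0,0,0],[0,0,0]],"turn":[[0,0,0],[0,0,0],[0,0,0],[0,0,0],[0,0,0],[0,0,0],[0,0,0],[0,0,0],[0,0,0],[0,0,0]]}' 20
python3 - <<'E'
from h import *
s=manip.sense();p=manip.get_image("wrist");save(p,"w8")
E
```

```text
clock: 26.2
eef_pos: [0.6681, -0.0411, 0.1625]
tool_rot: [-168.6, -0.0, 88.2]
wrist_force: [-0.7, -1.2, 0.8]
grip_width: 0.399
gripper_force: 0.0
```

View pics/w8.png

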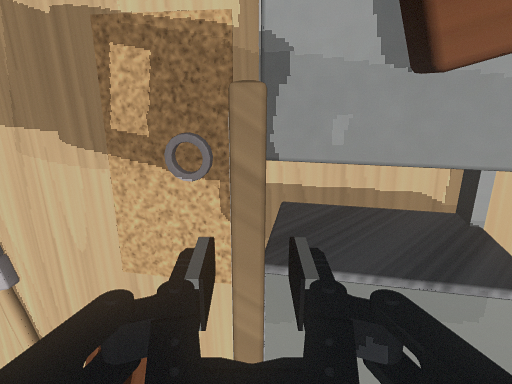

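```bash
python3 -m crank '{"jaw":[-0.2,-0.2,-0.2,-0.2,-0.2,-0.2,-0.2,-0.2,-0.2],"travel":[[0.2,0,1],[0.4,0,2],[0.6,0,3],[0.6,0,3],[0.6,0,3],[0,0,4],[-2,0,3],[0,0,0],[0,0,0]],"turn":[[0,0,0],[0,0,0],[0,0,0],[0,0,0],[0,0,0],[0,0,0],[0,0,0],[0,0,0],[0,0,0]]}' 20
python3 -m crank '{"jaw":[-0.2,-0.2,-0.2,-0.2,-0.2,-0.2,-0.2,-0.2,-0.2],"travel":[[-3,-4,0],[-3,-4,0],[-3,-4,0],[-3,-4,0],[-3,-4,0],[-3,-4,0],[0,-4,0],[0,0,0],[0,0,0]],"turn":[[0,0,0],[0,0,0],[0,0,0],[0,0,0],[0,0,0],[0,0,0],[0,0,0],[0,0,0],[0,0,0]]}'
python3 - <<'E'
from h import *
np.set_printoptions(precision=4,suppress=True)
s=manip.sense()
for n in("top","side"):
  p=manip.get_image(n);save(p,n+"9")
  for o in("ring_center","hook_handle","mirror_center"):
   for x in manip.trace(o,p)[:1]:
    c,u,v=cloud(p,x["mask"],s); print(n,o,x["p"],x["uv"],len(c),np.median(c,0),np.percentile(c,[3,97],axis=0).tolist())
    if o[0]=="m":
      q=c[(c[:,2]>.02)&(c[:,2]<.21)&(abs(c[:,0]-.655)<.06)]
      for _ in range(3):
        A=np.c_[q[:,1:],np.ones(len(q))];f=np.linalg.lstsq(A,q[:,0],rcond=None)[0];q=q[abs(A@f-q[:,0])<.006]
      print("plane x=a*y+b*z+c",f,len(q))
im=cv2.imread("pics/side9.png")[120:300,150:330];cv2.imwrite("pics/s9.png",cv2.resize(im,None,fx=3,fy=3,interpolation=cv2.INTER_CUBIC))
E
```

```text
clock: 27.15
eef_pos: [0.6719, -0.0411, 0.3538]
tool_rot: [-168.7, 0.0, 88.2]
wrist_force: [-0.6, -0.3, -0.3]
grip_width: 0.402
gripper_force: 0.0
clock: 28.05
eef_pos: [0.4918, -0.3218, 0.3512]
tool_rot: [-168.5, -0.1, 88.1]
wrist_force: [0.0, 0.2, 0.5]
grip_width: 0.402
gripper_force: 0.0
top ring_center 0.24 [274.7, 191.3] 1522 [ 0.5545 -0.0347  0.001 ] [[0.49820023603023283, -0.154740994142054, -0.009954401782751662], [0.6164246383498913, 0.08221297424425264, 0.01160651249455569]]
top hook_handle 0.67 [188.3, 204.7] 186 [0.4955 0.3376 0.0289] [[0.447488323839221, 0.31753083206560295, -0.005741498552453531], [0.5490221633031949, 0.36342734048687586, 0.040782231842540866]]
top mirror_center 0.64 [275.8, 162.1] 721 [ 0.6529 -0.042   0.1262] [[0.6314667705206582, -0.10956447156307011, 0.020494871000143165], [0.6774934093591896, 0.02883702206064661, 0.200090138991193]]
plane x=a*y+b*z+c [0.0309 0.2156 0.628 ] 653
side hook_handle 0.55 [259.1, 316.4] 622 [0.4987 0.3467 0.0298] [[0.44633449592486985, 0.2958856835547737, -0.0013737592782416693], [0.6318141657758172, 0.36771060670821415, 0.03545617053458908]]
side mirror_center 0.87 [236.9, 197.4] 1208 [ 0.651  -0.0224  0.1147] [[0.6280252629745628, -0.10896718261554769, 0.007363835860211202], [0.6760556452744592, 0.03758785809803642, 0.19604290612310635]]
plane x=a*y+b*z+c [0.0402 0.2169 0.6268] 1001
```

View pics/s9.png

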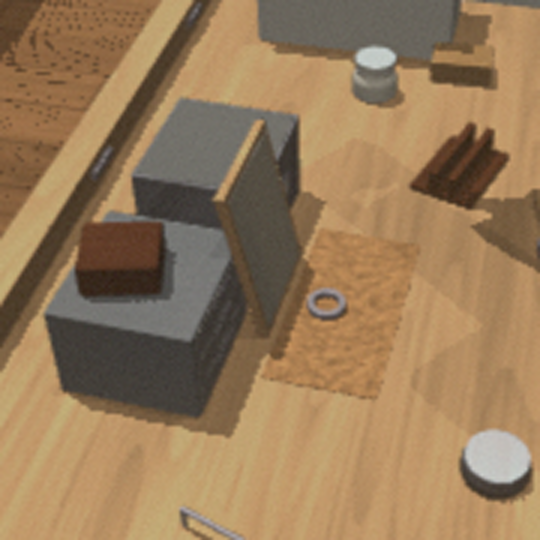

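```bash
python3 -c "
from workcell import manip
print(manip.finish_job())"
```

```text
the job is handed in; nothing more can be done
None
```

I handed the job in at about 28 s of the 72 s allowed, with no verdict shown: the last pictures have the ring on the mat, the hook back on the counter, and the mirror centred and square across the gap, leaning about 0.21 rad.

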